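# Refit the splined turning knob of a coin counter and close its shutter

## Robot

A 6-joint arm with a two-finger parallel gripper is mounted at the origin on a cart in front of the work surface, level with it; the furniture and walls round the work are solid. World frame = base frame: x ahead of the robot, y to its left, z up, the work surface at z = 0. Lengths are in m, angles in rad, forces in N, time in s.
With the tool pointing down it reaches from about 0.35 to 1 m from the base axis. Payload 7.1 kg.
Tool frame: the origin (TCP) lies between the finger pads; the fingertips stand 22 mm ahead of it and the grasp point (between the pads) lies 3 mm ahead of it; z points along the fingers, y is the line along which they close (so a half turn about z gives the same grasp; the last joint's range is limited). The gripper opens to 85 mm and grips with 20 to 120 N. Pads are 22 mm wide; open, the fingers measure 114 mm over their backs; the gripper's body (76 mm by 85 mm) begins 54 mm behind the grasp point. The pads swing forward as they close: fully open they stand 13 mm farther back than shut.
Start: joints at [-1.342, 0.423, 1.63, -0, 1.089, -0.019], TCP at [0.153, -0.606, 0.253] pointing down, gripper open.
Joint ranges: [-3, 3], [-0.9, 2.11], [0.09, 2.58], [-1.31, 4.45], [0.11, 2.69], [-2.54, 2.54]. Speed limits (rad/s): [2.39, 2.39, 3.01, 3.14, 3.14, 3.14].

## Interface

Orientations are given as a rotation vector (axis times angle).
In Python, from rig import manip gives the robot as it stands. The module is installed in compiled form; this text tells all that it offers. Calls block until the motion is done:
- manip.move_to(position, orientation): joint-space move of the TCP to a pose.
- manip.servo_line(position, orientation=None, rate=0.15): straight line of the TCP; orientation=None keeps the orientation; rate is the mean speed in m/s.
- manip.set_joints(angles): joint-space move.
- manip.command_gripper(opening, f_grip=None): finger opening in m; f_grip is the grip in N (None keeps the last); returns when the fingers have stopped.
- manip.hold(seconds).
- manip.solve_ik(position, orientation): joint angles nearest the present ones, or None.
- manip.camera(name): name is "scene" or "top" or "wrist"; returns a dict with "image" (480x640x3 uint8, red, green, blue), "fx", "fy", "cx", "cy" (pixels), "cam_to_world" (4x4, takes a point from camera to world coordinates); the wrist camera has in their place "mount" (4x4, takes a point from camera to tool coordinates, whose origin is the TCP and whose axes are the flange's). Camera axes: x right, y down, z forward; pixel columns grow to the right and rows downward; lengths in m; the calibration is good to about 2 mm. A picture is of the moment at which its call begins: read the wrist's pose just before it. There is no depth.
A pose or a line that the arm cannot do raises manip.IKError and nothing moves.
- manip.sign_off(): hands the job in; it is judged then, once.
Readings, each from a call of its own:
- manip.get_time(): time.
- manip.get_joint_positions(): joint angles.
- manip.get_joint_vel(): joint speeds.
- manip.get_tau(): joint torques, N m.
- manip.get_position(): TCP position.
- manip.get_ee_rot(): TCP orientation.
- manip.get_contact_force(): force on the tool from outside, world axes, zero at the start.
- manip.get_torque(): the same for the moment, N m.
- manip.get_width(): finger opening in m.
- manip.get_grip_force(): force on a finger pad.
Only numpy, scipy, OpenCV 4.12 (cv2) and the standard library are available. Lean on these libraries where they do the work, as an engineer would, in place of code of your own. Each camera call takes 0.05 s, during which the arm holds its last target. There are 200 camera calls.

## Task

The turning knob has come off the hand coin counter: put it back on the splined shaft, feeling for the position where the teeth mesh by rocking it under light pressure, and push it fully home without forcing it. Then turn it clockwise until the shutter is fully closed at its stop, and let go of it. Leave the other things on the counter where they are.

Things in the scene. Friction and masses are not known exactly. Their poses are not given: they have to be found in the camera images.
- knob: Loose turning knob, 77 mm tall, 0.2 to 0.33 kg, upright on the counter. Origin: centre of its open lower end; z up its axis. Black round skirt, 66 mm across, z = 0 to 38 mm, cap 68 mm across to z = 44 mm; above it a red wing grip, a bar 56 mm long (x), 26 mm thick (y), z = 44 to 77 mm: grip it across y.
- knob_teeth (a point): In the knob's bore, on its axis, 2 mm above its lower end: lower edge of the teeth. The bore is 56 mm across, open below, 38 mm deep; five brass teeth, 72 degrees apart, 13.6 mm wide, stand inward to 21 mm from the axis, z = 2 to 16 mm of the knob.
- coin_counter: Coin counter, grey case 170 (x) by 150 (y) by 60 mm high, fixed. Origin: centre of its underside, z up. The chute faces -x. The upright steel shaft stands at x = y = 0. Knob's origin in this frame: z = 85 mm with its teeth resting on the spline teeth, z = 69 mm fully home on the seat. Over 60 N of contact (all contacts summed) before the teeth mesh damages them; 5 to 15 N of push is enough.
- shaft_top (a point): Centre of the top of the shaft, on its axis, 101 mm above the case's underside. Tapered nose, 26 mm across at the top, 40 mm across 13 mm lower: it centres the knob. Round core 40 mm across below. This point does not turn with the shaft.
- spline_top (a point): On the shaft's axis at the top of its spline, 87 mm above the case's underside. Five spline teeth 72 degrees apart, 12 mm wide, tips 27 mm from the axis, reach from here 18 mm down to the seat. The knob fits at any of five angles, with 2 degrees of play either way. Where the teeth point is not measured (this point does not turn). The shaft is stiff: 0.35 N m turns it, light pressure does not.
- shutter (a joint): Angle of the aluminium shutter arm with orange stripe under the shaft's seat: 0 open, 0.9 closed over the coin opening, at its stop; starts at 0 to 0.2. Grows as the shaft is turned clockwise from above, but only after up to 0.7 rad of lost motion between shaft and shutter. Takes 0.5 N m; stays where it is left.
- tape_roll: Bystander: roll of tan tape lying flat, 81 mm across, 19 mm high; origin at the centre of its underside
- coin_tube_grey: Bystander: grey coin tube standing, 26 mm across, 50 mm tall; origin at the centre of its underside
- coin_tube_yellow: Bystander: yellow coin tube standing, 26 mm across, 50 mm tall; origin at the centre of its underside
- ink_bottle: Bystander: dark blue ink bottle with black cap, 37 mm across, 76 mm tall; origin at the centre of its underside

How it is judged:
On the way, in this order (a step that is already met when the one before it is completed fails the run):
1. the knob is meshed with the shaft and fully home on its seat, while the shutter is still open (z of knob in the frame of coin_counter below 0.072 m and horizontal distance between knob and shaft_top below 0.004 m and angle between knob's own z axis and vertical below 0.07 rad and value of joint shutter below 0.6 rad), for 0.2 s.
2. the shutter is turned to its stop with the knob home (value of joint shutter above 0.85 rad and z of knob in the frame of coin_counter below 0.073 m and horizontal distance between knob and shaft_top below 0.004 m), for 0.2 s.
At the end, for the whole second after the job is handed in: The knob sits home on the shaft (its origin less than 72 mm above the counter case's underside, within 4 mm of the shaft's axis, tilted less than 0.07 rad), at rest and released, and the shutter is closed (joint above 0.85 of 0.9 rad) (z of knob in the frame of coin_counter below 0.072 m and horizontal distance between knob and shaft_top below 0.004 m and angle between knob's own z axis and vertical below 0.07 rad and value of joint shutter above 0.85 rad and linear speed of knob below 0.02 m/s); the robot touches nothing.
It fails at once if the knob is pressed on the coin counter with more than 60 N, all contacts summed, before the teeth have meshed (contact force between knob and coin_counter above 60 N and z of knob in the frame of coin_counter above 0.08 m).
It fails at once if a bystander is moved by more than 30 mm (distance of any of tape_roll, coin_tube_grey, coin_tube_yellow, ink_bottle from where it was at the start of the episode above 0.03 m).
It also fails if it takes over 72 s, if anything falls off the work surface, if the arm or the gripper's body presses on something with over 40 N, if the wrist force passes 120 N, or if a joint passes its speed limit or range.

## Working session

There is one attempt and no reset: what is moved stays moved. The work goes in short steps, each a Python script; the robot and the scene stay as the last script left them, time stands still between calls to the robot, and variables do not carry over. Pictures are saved under pics/ and viewed, at most 10 in all, crops included, and the job is handed in when it is done.

```bash
mkdir -p pics; cat > h.py <<'E'
import numpy as np, cv2
from rig import manip as m
from scipy.spatial.transform import Rotation as R
def down(yaw):  # tool z down, tool y axis at angle yaw+90deg ; tool x at yaw
    c,s=np.cos(yaw),np.sin(yaw)
    return R.from_matrix(np.array([[c,s,0],[s,-c,0],[0,0,-1]])).as_rotvec()
def ray(c,T,u,v,z):
    d=T[:3,:3]@np.array([(u-c['cx'])/c['fx'],(v-c['cy'])/c['fy'],1]);o=T[:3,3]
    return o+d*(z-o[2])/d[2]
def wristT(c,p,r):
    T=np.eye(4);T[:3,:3]=R.from_rotvec(r).as_matrix();T[:3,3]=p
    return T@c['mount']
E
python3 - <<'E'
from h import *
print(m.get_time(),m.get_position(),m.get_ee_rot(),m.get_width())
ims=[]
for n in ("top","scene"):
    c=m.camera(n);cv2.imwrite(f'pics/{n}.png',c['image'][:,:,::-1]);print(n,c['fx'],c['cx'],c['cy'],c['cam_to_world'].round(3).tolist())
E
```

```text
0.0 [ 0.15319021 -0.60538578  0.25251413] [-3.11593702e+00 -3.87981936e-01  2.24319422e-04] 0.08548728240517586
top 466.0970708973886 316.3432876655047 233.00775199947304 [[0.014, -0.976, 0.218, 0.401], [-1.0, -0.013, 0.006, -0.118], [-0.003, -0.218, -0.976, 1.055], [0.0, 0.0, 0.0, 1.0]]
scene 584.2497951191424 326.31870826410886 245.3338127086864 [[-0.86, -0.393, 0.327, 0.253], [-0.511, 0.642, -0.572, 0.5], [0.015, -0.659, -0.752, 0.899], [0.0, 0.0, 0.0, 1.0]]
```

View pics/top.png

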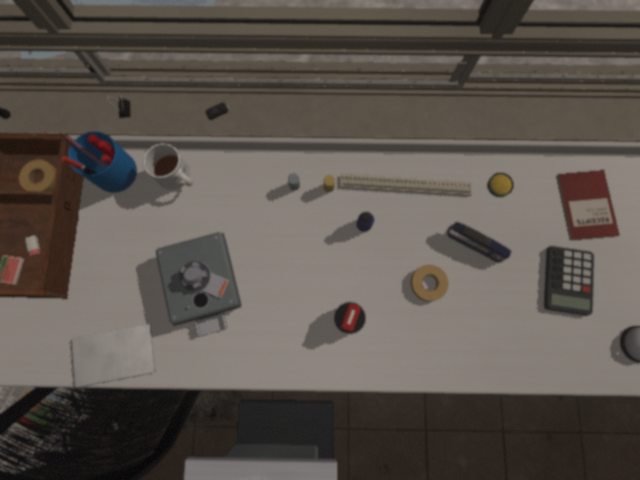

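View pics/scene.png

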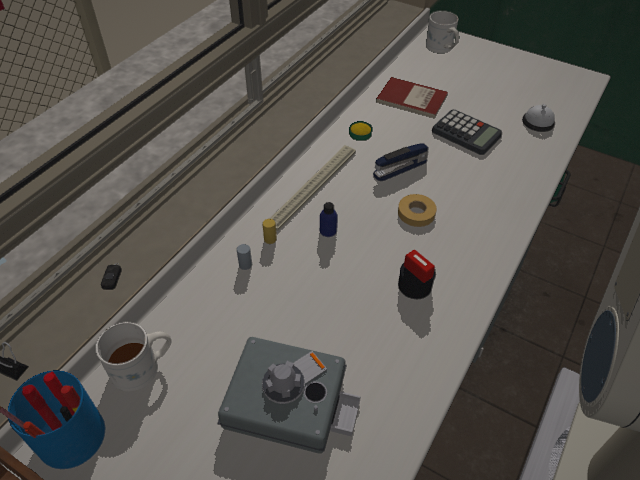

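The top view shows the knob at about (350,318) with its red wing, and the counter's shaft at about (194,275). The bystanders are clear of both. Next I'll get rough positions, then a wrist look over each.

```bash
python3 - <<'E'
from h import *
c=m.camera("top");T=c['cam_to_world'];im=c['image'].astype(int)
mask=((im[...,0]>110)&(im[...,1]<60)&(im[...,2]<60));mask[:, :250]=0;mask[:,450:]=0
v,u=np.nonzero(mask);print(len(u),u.mean(),v.mean())
k=ray(c,T,u.mean(),v.mean(),.07);s=ray(c,T,194,270,.101);print(k,s)
w=m.camera("wrist");print(w['fx'],w['cx'],w['cy'],w['mount'].round(4).tolist())
# centre wrist camera over targets, tool yaw free
off=w['mount'][:3,3]
for n,p in (("k",k),("s",s)):
    yaw=np.arctan2(p[1],p[0])
    best=None
    for dy in np.arange(0,6.28,.4):
        r=down(yaw+dy);Rm=R.from_rotvec(r).as_matrix()
        ax=w['mount'][:3,2]; L=.22/ -(Rm@ax)[2]
        pos=p-Rm@(off+ax*L)
        q=m.solve_ik(pos,r)
        if q is not None:
            d=abs(q-m.get_joint_positions()).max()
            if best is None or d<best[0]: best=(d,pos,r)
    print(n,best)
    if best is None: continue
    m.move_to(best[1],best[2]);m.hold(.3)
    P,rv=m.get_position(),m.get_ee_rot();c=m.camera("wrist")
    np.savez(n+'.npz',P=P,rv=rv,im=c['image']);cv2.imwrite(f'pics/w{n}.png',c['image'][:,:,::-1])
print(m.get_time(),m.get_contact_force())
E
```

```text
118 351.6694915254237 316.9406779661017
[ 0.44357166 -0.18719456  0.07      ] [0.53294849 0.13975645 0.101     ]
339.7238700372603 320.24115077136065 236.453885737976 [[0.0008, -0.9638, -0.2666, 0.0685], [1.0, 0.0005, 0.0011, 0.0002], [-0.0009, -0.2666, 0.9638, -0.1198], [0.0, 0.0, 0.0, 1.0]]
k (np.float64(0.9019950964883736), array([ 0.44042046, -0.1941929 ,  0.17023472]), array([2.59228357, 1.77473104, 0.        ]))
s (np.float64(0.6616249236471122), array([0.5347185 , 0.13228826, 0.20123472]), array([1.88260777, 2.51503328, 0.        ]))
4.025 [ 0.29099014 -0.32729606  0.36874592]
```

View pics/wk.png

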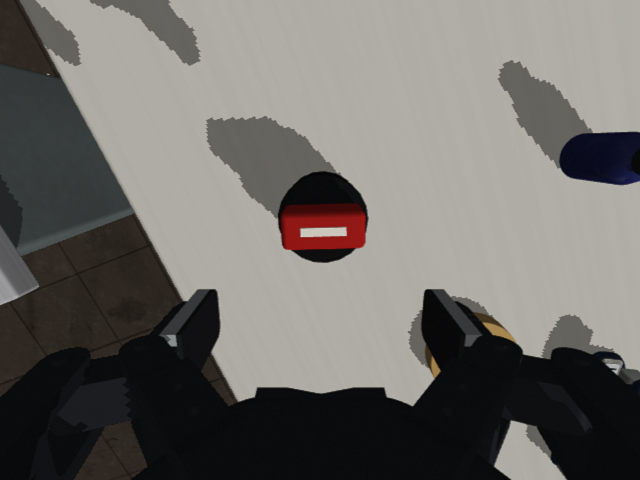

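View pics/ws.png

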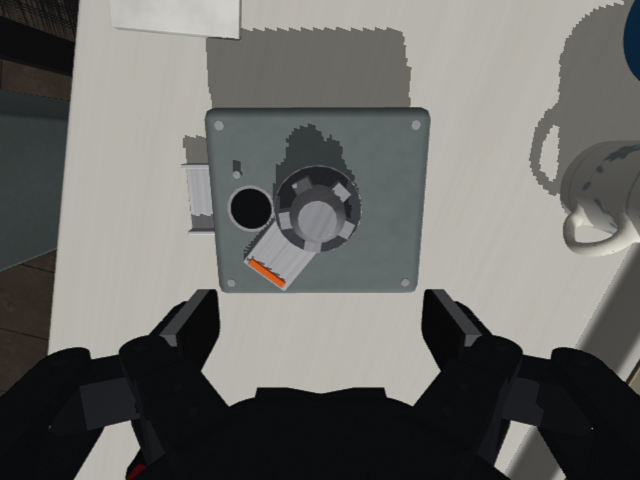

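In the wrist views, the knob's white stripe is centred at about (323,232). The shaft's top disc is at about (318,217), with spline teeth at about (303,186), (342,190), (352,230), (314,246) and (285,218). The orange-striped shutter arm is open. Next I'll refine these positions and grasp the knob.

```bash
cat > refine.py <<'E'
from h import *
c=m.camera("wrist")
def load(n):
    d=np.load(n+'.npz');return d['im'],wristT(c,d['P'],d['rv'])
im,T=load('k')
x0,y0=270,195;sub=im[y0:260,x0:375].astype(int)
red=((sub[...,0]>90)&(sub[...,1]<80)).astype(np.uint8)
wh=((sub.min(2)>150)).astype(np.uint8)
wh=wh[:, :];n,l,st,ce=cv2.connectedComponentsWithStats(wh)
i=min(range(1,n),key=lambda i:np.hypot(*(ce[i]+[x0,y0]-[323,232])))
v,u=np.nonzero(l==i);u=u+x0;v=v+y0
k=ray(c,T,u.mean(),v.mean(),.077)
pts=np.array([ray(c,T,a,b,.077)[:2] for a,b in zip(u,v)])
w,V=np.linalg.eigh(np.cov(pts.T));kyaw=np.arctan2(V[1,1],V[0,1])
print('knob',k,'yaw',kyaw,'stripe n',len(u),np.sqrt(12*w))
im,T=load('s');g=cv2.cvtColor(im,cv2.COLOR_RGB2GRAY)
sc=np.array([ray(c,T,a,b,.060)[:2] for a,b in((219,126),(416,125),(405,283),(231,283))]);print('case',sc.mean(0))
ci=cv2.HoughCircles(g[180:260,270:370],cv2.HOUGH_GRADIENT,1,50,param1=80,param2=12,minRadius=17,maxRadius=26)
a=ci[0,0];s=ray(c,T,a[0]+270,a[1]+180,.101);print('shaft',s,a)
Ti=np.linalg.inv(T);th=np.radians(np.arange(0,360,3));prof=0
for r in (.0225,.0245):
    P=np.c_[s[0]+r*np.cos(th),s[1]+r*np.sin(th),0*th+.087,0*th+1]@Ti.T
    prof=prof+cv2.remap(g,(c['fx']*P[:,0]/P[:,2]+c['cx']).astype(np.float32),(c['fy']*P[:,1]/P[:,2]+c['cy']).astype(np.float32),1)[:,0].astype(float)/2
print(prof.astype(int).tolist());f=(prof*np.exp(-5j*th)).sum();sphi=-np.angle(f)/5
print('spline phase deg',np.degrees(sphi)%72,abs(f)/len(th))
np.savez('est.npz',k=k,kyaw=kyaw,s=s,sphi=sphi)
E
python3 refine.py; python3 - <<'E'
from h import *
import cv2
im=cv2.imread('pics/ws.png')[150:270,240:400];cv2.imwrite('pics/crop.png',cv2.resize(im,None,fx=4,fy=4))
print(m.get_joint_positions(),m.get_time())
E
```

```text
knob [ 0.44700326 -0.18508336  0.077     ] yaw 2.7935791590945387 stripe n 366 [0.00545629 0.02923098]
case [0.52918601 0.14742509]
shaft [0.52816217 0.14671368 0.101     ] [45.5 41.5 21. ]
[137, 137, 135, 80, 54, 53, 44, 43, 41, 37, 33, 33, 33, 39, 36, 39, 109, 139, 137, 136, 143, 140, 138, 138, 121, 109, 65, 48, 44, 44, 44, 46, 45, 45, 46, 45, 45, 44, 57, 76, 78, 78, 79, 80, 79, 77, 79, 80, 65, 38, 36, 35, 35, 35, 35, 34, 34, 34, 34, 35, 47, 56, 65, 127, 138, 136, 140, 142, 138, 138, 137, 138, 128, 66, 60, 61, 60, 61, 61, 59, 57, 59, 58, 59, 61, 62, 63, 62, 93, 136, 136, 138, 141, 139, 136, 136, 136, 136, 104, 63, 60, 59, 59, 60, 61, 60, 60, 60, 60, 59, 60, 60, 60, 114, 138, 136, 140, 142, 138, 137]
spline phase deg 61.666649260816286 23.037596128116423
[ 2.20019603e-01  3.83535371e-01  1.83490971e+00 -2.77034595e-05
  9.23177893e-01 -6.47245516e-02] 4.075
```

View pics/crop.png

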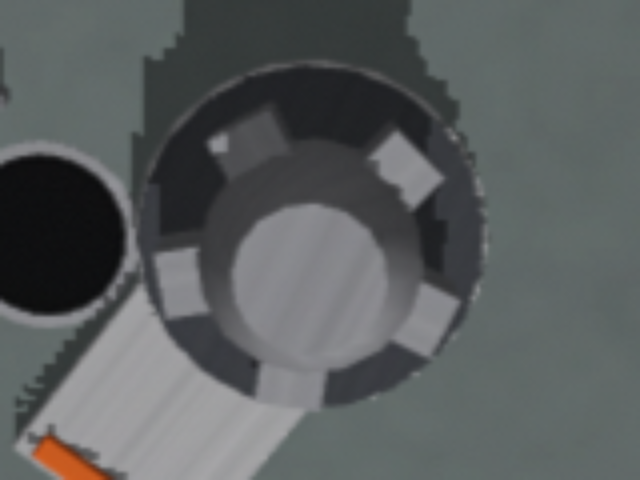

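The teeth show clearly, with phase about 61.5° (mod 72°). Now I'll grasp the knob across the wing and carry it over the shaft.

```bash
python3 - <<'E'
from h import *
e=np.load('est.npz');k=e['k'];yaw=e['kyaw']; r=down(yaw)
G=.0705
m.move_to([k[0],k[1],.18],r)
m.servo_line([k[0],k[1],G],r,rate=.1);print('F',m.get_contact_force())
m.command_gripper(.0,80);m.hold(.2)
print('w',m.get_width(),m.get_grip_force(),m.get_contact_force(),m.get_position())
m.servo_line([k[0],k[1],G+.14],r,rate=.12)
print(m.get_width(),m.get_contact_force(),m.get_torque())
y2=yaw+np.radians(9.4)
m.move_to([.5285,.147,G+.135],down(y2));m.hold(.3)
print(m.get_time(),m.get_joint_positions(),m.get_position(),m.get_contact_force(),m.get_torque())
c=m.camera("scene");cv2.imwrite('pics/sc2.png',c['image'][200:,100:500,::-1])
E
```

```text
F [-0.51355472 -0.13230722 -0.24769529]
w 0.025035940576771942 78.45645904541016 [-1.37862154  0.36822782  5.10754476] [ 0.44712081 -0.1851331   0.07086736]
0.02498536362478889 [-0.56193115 -1.12564392 -1.24010579] [-0.02142925  0.01108885 -0.0404799 ]
10.4083 [ 2.48055433e-01  3.74288536e-01  1.83707378e+00 -5.66909588e-05
  9.30118555e-01 -1.13733196e+00] [0.52865789 0.14615669 0.20557908] [ 0.53563635 -0.72384459 -1.8694451 ] [-0.04991771 -0.0270973   0.01198124]
```

View pics/sc2.png

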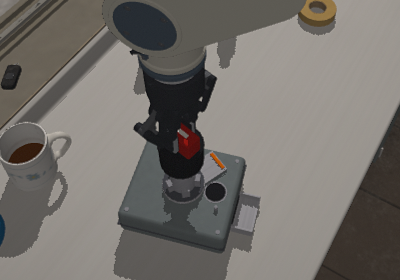

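The knob is held upright over the shaft. Next I'll descend under force monitoring until it rests on the teeth.

```bash
python3 - <<'E'
from h import *
e=np.load('est.npz');y2=e['kyaw']+np.radians(9.4);r=down(y2)
F0=np.array(m.get_contact_force());p=np.array([.5285,.147,.2055])
p[:2]+=np.array([.5285,.147])-np.array(m.get_position())[:2]
m.servo_line([*p[:2],.175],r,rate=.06);z=.175
while z>.128:
    z-=.0015
    m.servo_line([*p[:2],z],r,rate=.03);
    F=np.array(m.get_contact_force())-F0;P=m.get_position()
    if z<.165: print(round(z,4),P.round(4),F.round(1),np.round(m.get_torque(),2))
    if F[2]>8: break
    if np.hypot(*F[:2])>3: p[:2]+=.0001*F[:2]
np.savez('st.npz',p=p,z=z,F0=F0,y=y2);print(m.get_time(),m.get_width())
E
```

```text
0.1645 [0.5283 0.1477 0.1644] [0.1 0.9 0.6] [-0.03 -0.04 -0.03]
0.163 [0.5283 0.1476 0.1629] [-0.7  0.8 -0.3] [-0.05 -0.02  0.03]
0.1615 [0.5283 0.1477 0.1614] [-0.7  1.1 -1. ] [-0.03  0.    0.02]
0.16 [0.5283 0.1477 0.1599] [-0.7  0.1  1. ] [ 0.07 -0.01 -0.04]
0.1585 [0.5283 0.1476 0.1584] [-0.3 -0.2  0.4] [-0.02 -0.05 -0.03]
0.157 [0.5283 0.1477 0.1569] [-0.7 -0.  -0.7] [ 0.04  0.03 -0.01]
0.1555 [0.5286 0.1477 0.1558] [-1.   0.4  3.1] [-0.15  0.09 -0.01]
0.154 [0.5288 0.1478 0.1556] [-4.4 -1.1 18. ] [-0.39  0.9  -0.  ]
14.6167 0.024481154380554187
```

```bash
cat > rock.py <<'E'
from h import *
d=np.load('st.npz');p,z,F0,y0=d['p'],float(d['z']),d['F0'],float(d['y'])
def go(a,z): 
    m.servo_line([*p[:2],z],down(y0+np.radians(a)),rate=.05)
    return np.array(m.get_contact_force())-F0,m.get_position()
S=1.5
seq=np.r_[np.arange(0,8,S),np.arange(8,-38,-S),np.arange(-36,40,4*S),np.arange(38,6,-S)]
z+=.0007;found=False;tmax=0
for i,a in enumerate(seq):
    F,P=go(a,z);tz=m.get_torque()[2]
    if i%4==0 or P[2]<.1548: print(round(a,1),round(z,4),P.round(4),F.round(1),round(tz,2))
    if P[2]<.1546: found=True;break
    z+= -.0004 if F[2]<6 else (.0004 if F[2]>13 else 0)
    if np.hypot(*F[:2])>3: p[:2]+=.00005*F[:2]
    if m.get_time()>40: break
np.savez('st2.npz',p=p,z=z,F0=F0,y=y0+np.radians(a));print(found,a,m.get_time(),m.get_joint_positions()[5],m.get_width())
E
python3 rock.py
```

```text
0.0 0.1547 [0.5288 0.1478 0.1557] [-2.   0.2 11.4] -0.0
6.0 0.1547 [0.5289 0.1478 0.1557] [-0.5 -1.2  9.9] 0.09
5.0 0.1547 [0.5293 0.1478 0.1557] [-0.6 -0.6  9.1] -0.04
-1.0 0.1547 [0.5295 0.1477 0.1558] [ 0.4 -0.9  8.3] -0.0
-7.0 0.1547 [0.5293 0.1475 0.1557] [ 0.1 -1.6  9.2] -0.05
-13.0 0.1547 [0.5292 0.1475 0.1557] [-1.  -2.2 10.9] -0.05
-19.0 0.1547 [0.5291 0.1476 0.1557] [-1.5 -2.3 10.2] -0.0
-25.0 0.1547 [0.5291 0.1476 0.1557] [-1.5 -2.6  8.2] -0.02
-31.0 0.1547 [0.5288 0.1475 0.1552] [ 0.2 -1.8  6.8] 0.01
-34.0 0.1543 [0.5277 0.1475 0.1538] [ 0.6 -0.9  0.7] -0.07
True -34.0 23.3667 -0.5437592914977959 0.02449196331952602
```

The teeth drop in at about -34°. I'll push home gently and ease the yaw if it resists.

```bash
cat > push.py <<'E'
from h import *
d=np.load('st2.npz');p,z,F0,y0=d['p'],float(d['z']),d['F0'],float(d['y'])
p[:2]=np.array(m.get_position())[:2]
a=0;k=0
while z>.134 and m.get_time()<45:
    m.servo_line([*p[:2],z],down(y0+np.radians(a)),rate=.04)
    F=np.array(m.get_contact_force())-F0;P=m.get_position();t=m.get_torque()[2];k+=1
    print(round(z,4),round(a,1),P.round(4),F.round(1),round(t,2))
    if P[2]<.1405 and F[2]>12: break
    if np.hypot(*F[:2])>3: p[:2]+=.00005*F[:2]
    if F[2]<9: z-=.001
    else: a=[0,-1,-2,-3,1,2,-1][k%7]; z+= .0004 if F[2]>16 else 0
np.savez('st3.npz',p=p,z=z,F0=F0,y=y0+np.radians(a));print(m.get_time(),m.get_joint_positions()[5])
E
python3 push.py
```

```text
0.1543 0 [0.5276 0.1475 0.1541] [ 2.  -0.5 -0.5] -0.09
0.1533 0 [0.5277 0.1474 0.1532] [ 1.  -0.4 -0.2] -0.01
0.1523 0 [0.5277 0.1475 0.1523] [ 2.  -1.5 -0.4] -0.03
0.1513 0 [0.5278 0.1475 0.1513] [ 0.9 -0.4  0.6] -0.04
0.1503 0 [0.5278 0.1475 0.1503] [ 0.9 -0.7 -0.8] -0.06
0.1493 0 [0.5278 0.1475 0.1493] [ 1.6 -1.2 -0.7] -0.08
0.1483 0 [0.5278 0.1475 0.1483] [ 2.8 -1.5  0.4] -0.03
0.1473 0 [0.5278 0.1474 0.1472] [ 0.9 -0.4 -0.5] -0.05
0.1463 0 [0.5279 0.1474 0.1462] [ 1.6 -1.4  0.9] -0.04
0.1453 0 [0.5279 0.1474 0.1452] [1.3 0.2 0.8] -0.08
0.1443 0 [0.5279 0.1474 0.1443] [ 1.3 -0.7  0.4] -0.12
0.1433 0 [0.5279 0.1474 0.1432] [ 2.3 -0.8  0.7] -0.03
0.1423 0 [0.5278 0.1474 0.1422] [ 2.  -1.7 -0.5] -0.06
0.1413 0 [0.5279 0.1474 0.1413] [ 2.6 -0.8  0.4] -0.05
0.1403 0 [0.5279 0.1474 0.1402] [ 2.3 -0.6 -0.3] -0.08
0.1393 0 [0.528  0.1475 0.1398] [ 0.4 -1.5  7.1] -0.07
0.1383 0 [0.5282 0.1475 0.1397] [-2.3 -2.3 16.6] -0.07
27.6167 -0.5428201543986989
```

The knob is home: it dropped 16 mm and has a firm seat. Now I'll turn it clockwise while watching the torque.

```bash
cat > turn.py <<'E'
from h import *
d=np.load('st3.npz');p,z,F0,y0=d['p'],float(d['z'])+.0007,d['F0'],float(d['y'])
m.servo_line([*p[:2],z],down(y0),rate=.04);m.command_gripper(0,120);m.hold(.4);print(m.get_contact_force()-F0)
a=0;n=0
while a>-135:
    a-=2.5 
    m.servo_line([*p[:2],z],down(y0+np.radians(a)),rate=.05)
    F=np.array(m.get_contact_force())-F0;t=m.get_torque()[2];P=m.get_position()
    n+=1
    if n%4==0 or abs(t)>1: print(round(a,1),P.round(4),F.round(1),round(t,2))
    if np.hypot(*F[:2])>4: p[:2]+=.00005*F[:2]
    if abs(t)>1.6 or m.get_time()>55: break
np.savez('st4.npz',p=p,z=z,F0=F0,y=y0+np.radians(a));print(a,m.get_time(),m.get_joint_positions()[5],m.get_width())
c=m.camera("scene");cv2.imwrite('pics/sc3.png',cv2.resize(c['image'][300:480,180:400,::-1],None,fx=3,fy=3))
E
python3 turn.py
```

```text
[-0.40230096 -2.16614613 11.67640685]
-10.0 [0.5281 0.1473 0.1398] [ 0.5 -2.3 11.4] 0.06
-20.0 [0.528  0.1473 0.1398] [-0.7 -3.7 12.3] 0.13
-30.0 [0.5279 0.1472 0.1398] [-1.4 -3.4 13.5] 0.14
-40.0 [0.5277 0.1471 0.1398] [-1.6 -3.  12.2] 0.15
-50.0 [0.5276 0.1472 0.1398] [-2.8 -2.7 13.6] 0.19
-60.0 [0.5274 0.1472 0.1398] [-3.  -3.1 13.1] 0.11
-70.0 [0.5273 0.1472 0.1398] [-2.9 -1.  14. ] 0.12
-72.5 [0.5272 0.1472 0.1398] [-2.6 -1.1 14.6] 1.65
-72.5 35.7333 0.7193738096089529 0.024150562916244116
```

View pics/sc3.png

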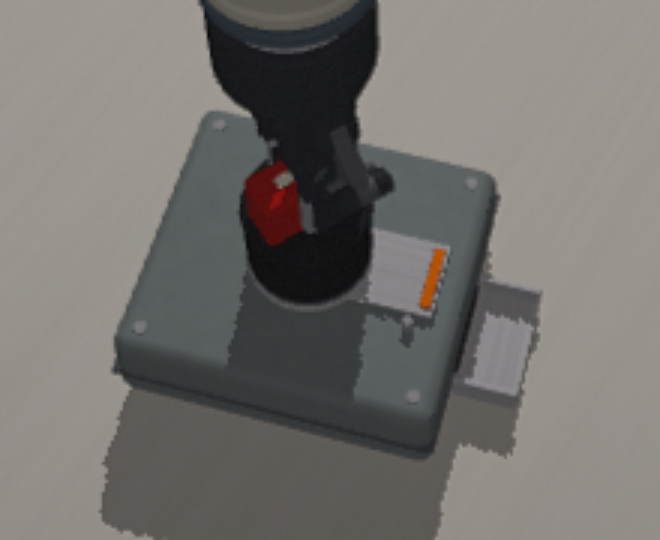

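The arm covers the opening and lies at the stop pin, and the torque jumped sharply. I'll press slightly more to confirm, relax, release, retreat and look.

```bash
python3 - <<'E'
from h import *
d=np.load('st4.npz');p,z,F0,y=d['p'],float(d['z']),d['F0'],float(d['y'])
for a in (-1,-2):
    m.servo_line([*p[:2],z],down(y+np.radians(a)),rate=.05);m.hold(.1);print(m.get_torque()[2])
m.hold(.3)
m.servo_line([*p[:2],z+.0012],down(y+np.radians(1.5)),rate=.05);m.hold(.2);print('relaxed',m.get_torque()[2],m.get_contact_force()-F0)
m.command_gripper(.06);m.hold(.2);print(m.get_width(),m.get_contact_force())
m.servo_line([*p[:2],.235],rate=.12)
m.hold(.3);P,rv=m.get_position(),m.get_ee_rot();c=m.camera("wrist");cv2.imwrite('pics/end.png',c['image'][:,:,::-1])
T=wristT(c,P,rv);np.savez('e.npz',im=c['image'],T=T);print(m.get_time())
E
```

```text
2.438655884245453
3.1745537292928527
relaxed 0.8641698551443732 [-1.44567752 -0.37467484  7.90456792]
0.0601595820217023 [-0.01708643  0.12221487  0.08767838]
39.1583
```

View pics/end.png

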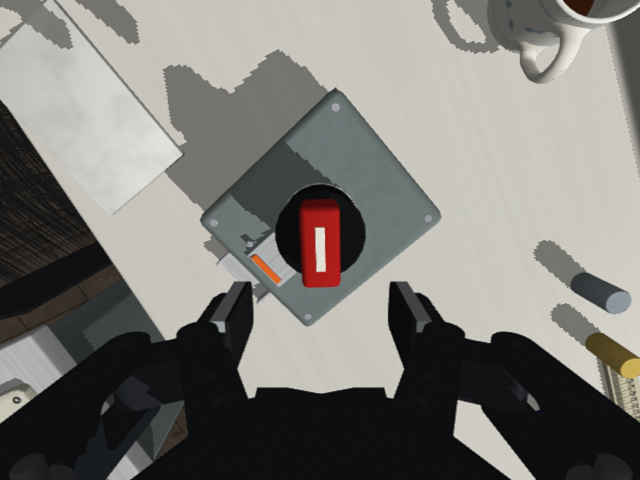

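The knob sits level on the shaft at about (320,230) and the gripper is clear. The shutter, with its stripe at about (265,268), lies against the stop pin and covers the opening. Torque climbed steeply to 3.2 N m, so it is at the hard stop.

```bash
python3 -c "
from rig import manip as m
print(m.sign_off(),m.get_time())"
```

```text
the job is handed in; nothing more can be done
the job is handed in; nothing more can be done
```

The knob is back on the shaft and fully home, the shutter is turned to its stop, the knob is released, and the job is handed in; no verdict came back.

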